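Put the egg tray away behind its sliding door

ROBOT

A 7-joint arm with a two-finger parallel gripper is mounted at the origin on the work surface. World frame = base frame: x ahead of the robot, y to its left, z up, the work surface at z = 0. Lengths are in m, angles in degrees, forces in N, time in s.
With the tool pointing down it reaches from about 0.35 to 0.775 m from the base axis. Payload 3.1 kg.
Tool frame: the origin (TCP) lies on the centre line of the jaws, within the pads' length; the fingertips stand 17 mm ahead of it and the grasp point (between the pads) lies 2 mm behind it (robot.tip_reach is the distance from the TCP to the fingertips, in m); z points along the fingers, y is the direction in which the jaws open and shut (so a half turn about z gives the same grasp; the last joint's range is limited). The gripper opens to 85 mm and grips with 20 to 120 N. Pads are 22 mm wide; open, the fingers measure 114 mm over their backs; the gripper's body (76 mm by 85 mm) begins 54 mm behind the grasp point. The pads swing forward as they close: fully open they stand 13 mm farther back than shut.
Start: joints at [-78.535, 17.813, 0.802, 86.603, -0.252, 75.585, -1.558], TCP at [0.132, 0.534, 0.248] pointing down, gripper open.
Joint ranges: [-154.91, 154.91], [-16.99, 109.72], [-72.82, 74.43], [7.12, 147.25], [-82.49, 262.49], [11.32, 116.49], [-174.64, 174.64]. Speed limits (degrees/s): [159.86, 159.86, 180, 180, 180, 180, 180].

INTERFACE

Orientations are given as [roll, pitch, yaw] about the fixed x, y, z axes, in that order (R = Rz(yaw) Ry(pitch) Rx(roll)).
In Python, from station import robot, fingers, vision, workorder, recognise gives the robot as it stands. Calls block until the motion is done:
- robot.move_to(position, orientation): joint-space move of the TCP to a pose.
- robot.line_to(position, orientation=None, velocity=0.15, f_stop=None): straight line of the TCP; orientation=None keeps the orientation; velocity is the mean speed in m/s. With f_stop (N) it stops when the force on the tool has changed by that much, and returns True; else False.
- robot.move_j(angles): joint-space move.
- fingers.gripper_to(opening, force=None): opening from 0.0 (shut) to 1.0 (fully open); force is the grip in N (None keeps the last); returns when the fingers have stopped.
- robot.pause(seconds).
- robot.inverse_kinematics(position, orientation): joint angles nearest the present ones, or None.
- vision.grab_frame(name): name is "scene" or "top" or "wrist"; returns the picture (400x640x3 uint8, red, green, blue); there is no depth.
- vision.calibration(name): a dict with "mtx" (3x3 intrinsics, pixels), "extrinsics" (4x4, takes a point from world to camera coordinates); the wrist camera has in their place "T_tool_cam" (4x4, takes a point from camera to tool coordinates, whose origin is the TCP and whose axes are the flange's). Camera axes: x right, y up, looking along -z (the intrinsics and any distortion apply to the point x, -y, -z); pixel columns grow to the right and rows downward; lengths in m; the calibration is good to about 2 mm. A picture is of the moment at which its call begins: read the wrist's pose just before it. calibration takes no time and is no camera call.
A pose or a line that the arm cannot do raises robot.PlanningError and nothing moves.
- workorder.close_job(): hands the job in, once; it reports no verdict.
Trained networks look in the newest picture that a camera, given by its name, has taken for a name from the list of things; names that differ only in an ending like _2 or _b are one class to them, and where a whole thing is asked for, a point or a joint stands for the part that bears it (a point fixed in the world has none). Each returns a list of dicts, best first, with "p" (0 to 1); they miss things now and then, are a little off and sometimes report something else, mostly with a low value. They report only what shows in the picture. A call takes as long as a camera call. They do not tell look-alikes from the thing itself.
- recognise(label, camera): "rect" ([centre column, centre row, width, height] in pixels, round what is visible of it).
Readings, each from a call of its own:
- robot.current_time_s(): time.
- robot.current_joint_positions(): joint angles.
- robot.current_dq(): joint speeds.
- robot.current_joint_torque(): joint torques, N m.
- robot.current_tool_pos(): TCP position.
- robot.current_eef_rot(): TCP orientation.
- robot.current_contact_force(): force on the tool from outside, world axes, zero at the start.
- robot.current_torque(): the same for the moment, N m.
- robot.current_finger_gap(): opening from 0.0 (shut) to 1.0 (fully open).
Only numpy, scipy, OpenCV 4.12 (cv2) and the standard library are available. Lean on these libraries where they do the work, as an engineer would, in place of code of your own. Each camera call takes 0.05 s, during which the arm holds its last target. There are 200 camera calls.

TASK

The tray of eggs on the stall counter sticks out of its bay in the low wooden stand. With the fingertips push the tray straight in until it is fully home against the back of the bay, then push the blue sliding door fully shut across it, up to its end stop. Only push: do not lift or tip the tray, and leave the tins, bottles, jar, phone and bread where they stand.

Things in the scene. Friction and masses are not known exactly. Their poses are not given: they have to be found in the camera images.
- stand: Low pale-wood stand fixed to the counter, open at top and front, no floor. Origin at counter level; own x runs from open front to back, own y to the left seen from the front. Walls 50 mm high, 12 thick. Two bays: the right one (y -134 to -16 mm) takes the egg tray, side walls from x = -85; the left one (y -4 to 114) holds two tins, left wall from x = -60. The door runs along y in front.
- bay_back (a point): Middle of the foot of the back wall's inner face in the right bay: x = 75, y = -75 mm in the stand's frame, at counter level. The bay is 118 mm wide inside, centred on this point, and 160 mm deep. Axes as the stand's.
- end_stop (a point): Top of the dark wooden end stop that the shut door meets, 56 mm above the counter, on the stop's face towards the door (y = -143, x = -94 mm in the stand's frame); the stop is 18 mm along x and goes 20 mm on along -y.
- egg_tray: Loose grey pulp tray with six brown eggs: 150 mm long (own x), 104 wide, rim 40 high, egg tops at 63; 0.3 to 0.55 kg. Origin: centre of its underside. Starts partly inside the right bay, whose walls guide it (7 mm play each side). Push its front end (own x = -75). Home, its back end meets the back wall, origin at x = 0 in the stand's frame. If it sticks out it blocks the door.
- door (a joint): Blue sliding door, position in m: 0 = shut over the right bay against the end stop, growing as it opens along the stand's +y, at most 0.18. About 1.5 N friction, more when fast; stays where left. Panel 134 mm wide, top 49 mm above the counter, 12 thick (x -100 to -88 mm in the stand's frame); a slanted rib widens it to x = -118 at its left end.
- door_push (a point): Centre of the yellow push face at the door's left (trailing) end. It looks along the stand's +y, 30 mm wide along the stand's x, from 3 to 49 mm above the counter. The point moves with the door; it is 26 mm above the counter, at x = -106 and y = (-8 + door opening) mm in the stand's frame. Push along the stand's -y. Axes as the stand's.
- milk_a: Bystander, loose, not to be moved: white milk bottle with a blue cap, 64 mm across, 170 high. Origin: centre of its underside.
- milk_b: Bystander, loose, not to be moved: white milk bottle with a red cap, 64 mm across, 170 high. Origin: centre of its underside.
- jar: Bystander, loose, not to be moved: glass jar with a green lid, 76 mm across, 110 high. Origin: centre of its underside.
- phone: Bystander, loose, not to be moved: black mobile phone lying flat, 145 x 70 x 9 mm. Origin: centre of its underside.
- bread: Bystander, loose, not to be moved: blue and white bread packet, 220 x 100 x 90 mm high. Origin: centre of its underside.
- tin_red: Bystander, loose, not to be moved: small tin with a red label, 52 mm across, 55 high, in the stand's left bay. Origin: centre of its underside.
- tin_yellow: Bystander, loose, not to be moved: small tin with a yellow label, 52 mm across, 55 high, in the stand's left bay. Origin: centre of its underside.
There are look-alikes about, which are no part of the job. Leave any pink or purple look-alike of the egg_tray alone.

How it is judged:
By the outcome, as a careful person would: the job done as asked, in the order asked, and still so for the second after the job is handed in, with the robot touching nothing.
It also fails if it takes over 43 s, if anything falls off the work surface, if the arm or the gripper's body presses on something with over 40 N, if the wrist force passes 120 N, or if a joint passes its speed limit or range.

## Working session

There is one attempt and no reset: what is moved stays moved. The work goes in short steps, each a Python script; the robot and the scene stay as the last script left them, time stands still between calls to the robot, and variables do not carry over. Pictures are saved under pics/ and viewed, about 8 in all and at most 12, crops included, and the job is handed in when it is done.

```bash
mkdir -p pics; ls
cat > h.py <<'E'
from station import robot, fingers, vision, workorder, recognise
import numpy as np, cv2
def save(name,cam,crop=None,s=1):
    im=vision.grab_frame(cam)
    if crop: im=im[crop[1]:crop[3],crop[0]:crop[2]]
    im=cv2.resize(im,None,fx=s,fy=s,interpolation=cv2.INTER_CUBIC)
    cv2.imwrite('pics/'+name+'.png',im[:,:,::-1])
def proj(cam,P):
    c=vision.calibration(cam); E=np.array(c['extrinsics']);K=np.array(c['mtx'])
    P=np.atleast_2d(P); q=P@E[:3,:3].T+E[:3,3]; q=q*[1,-1,-1]
    d=np.array(c.get('dist',np.zeros(5)),float)
    return cv2.projectPoints(q.reshape(-1,1,3),np.zeros(3),np.zeros(3),K,d)[0].reshape(-1,2)
def onplane(cam,uv,z):
    c=vision.calibration(cam); E=np.array(c['extrinsics']);K=np.array(c['mtx'])
    d=np.array(c.get('dist',np.zeros(5)),float)
    n=cv2.undistortPoints(np.array(uv,float).reshape(-1,1,2),K,d).reshape(-1,2)
    r=np.c_[n[:,0],-n[:,1],-np.ones(len(n))]@E[:3,:3]
    o=-E[:3,:3].T@E[:3,3]
    return o+r*((z-o[2])/r[:,2])[:,None]
E
python3 - <<'E'
from h import *
print(robot.current_time_s())
for c in('scene','top'):
    save(c,c); print(c,vision.calibration(c))
    for n in('stand','egg_tray','door','milk_a','jar','phone','bread','tin_red'):
        print(n,[(np.round(d['rect']).astype(int).tolist(),round(d['p'],2)) for d in recognise(n,c)])
print(robot.current_eef_rot(),robot.current_time_s())
E
```

```text
pics
0.0
scene {'mtx': array([[497.80684949,   0.        , 319.8477163 ],
       [  0.        , 497.80684949, 198.55932714],
       [  0.        ,   0.        ,   1.        ]]), 'extrinsics': array([[-0.64354726,  0.76531814,  0.01162176,  0.35997433],
       [-0.53280792, -0.45882973,  0.71104922,  0.23211045],
       [ 0.54951128,  0.45140162,  0.70304618, -1.86259542],
       [ 0.        ,  0.        ,  0.        ,  1.        ]])}
stand [([323, 223, 114, 95], 0.78), ([430, 305, 66, 88], 0.57)]
egg_tray [([402, 196, 48, 39], 0.79), ([313, 207, 60, 41], 0.68), ([247, 187, 54, 37], 0.65), ([359, 229, 36, 35], 0.55)]
door [([359, 230, 37, 36], 0.78), ([323, 226, 119, 94], 0.59)]
milk_a [([233, 136, 18, 50], 0.77), ([455, 248, 30, 46], 0.71)]
jar [([201, 159, 28, 40], 0.79), ([337, 233, 16, 23], 0.72), ([321, 225, 121, 96], 0.48)]
phone [([273, 149, 41, 28], 0.8)]
bread [([433, 304, 66, 93], 0.68)]
tin_red [([338, 233, 19, 25], 0.54), ([322, 223, 112, 93], 0.25)]
top {'mtx': array([[365.03176961,   0.        , 314.2460754 ],
       [  0.        , 365.03176961, 204.34037157],
       [  0.        ,   0.        ,   1.        ]]), 'extrinsics': array([[-0.00740192, -0.9998996 ,  0.01208321, -0.02352633],
       [ 0.99728165, -0.00649557,  0.07339701, -0.52453365],
       [-0.07331115,  0.01259364,  0.9972296 , -1.20343765],
       [ 0.        ,  0.        ,  0.        ,  1.        ]])}
stand [([294, 182, 103, 67], 0.73)]
egg_tray [([320, 197, 32, 46], 0.8), ([387, 177, 52, 52], 0.77), ([262, 269, 55, 50], 0.69)]
door []
milk_a [([446, 207, 33, 26], 0.82), ([182, 224, 30, 23], 0.57)]
jar [([448, 168, 33, 24], 0.62)]
phone [([171, 173, 46, 77], 0.21)]
bread [([173, 174, 45, 75], 0.74)]
tin_red [([279, 183, 16, 19], 0.56)]
[1.79995521e+02 1.74623795e-03 1.66149102e+02] 0.9
```

View pics/scene.png

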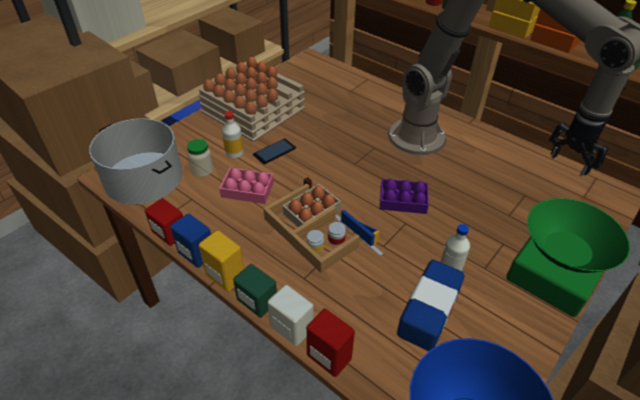

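View pics/top.png

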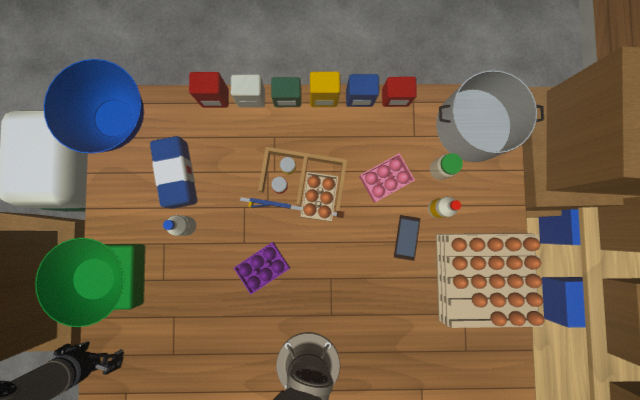

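Scene: brown egg tray (312,205) in the pale stand; look-alikes are pink (247,185), purple (403,195) and the big egg stack (252,95). Top: brown tray (320,197), pink (387,177), purple (262,268). Chosen: the brown one in the stand. The blue door panel shows at (270,203). Next, a close crop of it.

Run:
```python
from h import *
a=vision.grab_frame('top')[135:230,225:360]; 
b=vision.grab_frame('scene')[165:280,250:400]
a=cv2.resize(a,(800,563),interpolation=cv2.INTER_CUBIC)
cv2.imwrite('pics/topc.png',a[:,:,::-1])
b=cv2.resize(b,(780,598),interpolation=cv2.INTER_CUBIC)
cv2.imwrite('pics/scc.png',b[:,:,::-1])
```

```text
(no output)
```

View pics/topc.png

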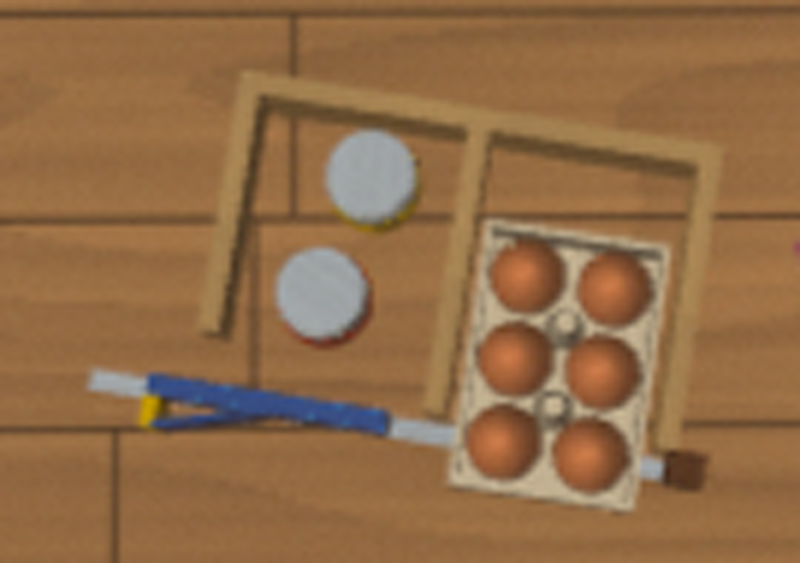

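View pics/scc.png

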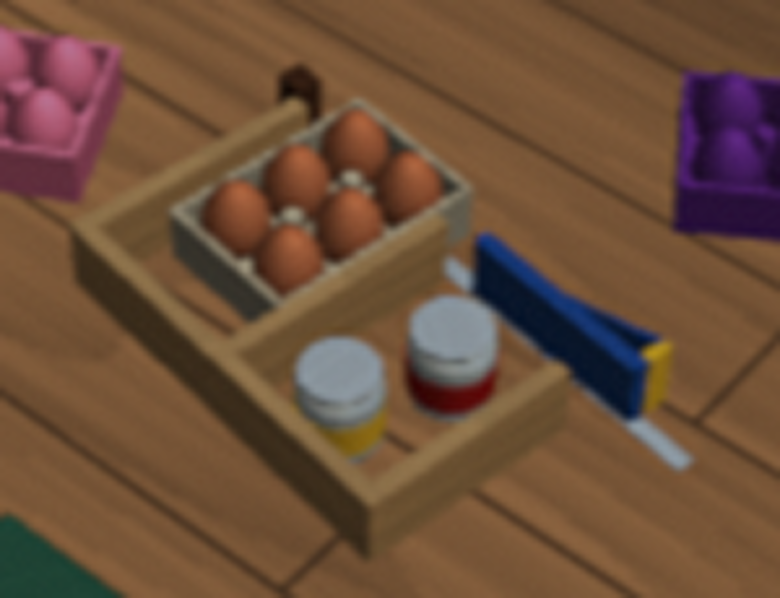

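```bash
cat > fit.py <<'E'
from h import *
from scipy.optimize import least_squares
def un(p,o,s): return (np.array(p,float)+.5)/s-.5+o
T=lambda p:un(p,[225,135],800/135); S=lambda p:un(p,[250,165],5.2)
def w(pose,P):
    x,y,a=pose; P=np.array(P,float)/1000
    return np.c_[x+np.cos(a)*P[:,0]-np.sin(a)*P[:,1],y+np.sin(a)*P[:,0]+np.cos(a)*P[:,1],P[:,2]]
h=50
A=[(87,126,h),(87,-146,h),(-85,-10,h),(-60,120,h),(-85,-140,h),(-94,-153,56)]
a=T([(243,72),(720,148),(437,410),(213,333),(667,447),(686,470)])
B=[(87,126,h),(87,-146,h),(-60,120,h),(-85,-140,h)]
b=S([(370,495),(75,232),(562,370),(297,103)])
def f(q,parts=False):
    d=np.array([0,0,q[3]*1000])
    ra=proj('top',w(q,np.array(A)+d))-a; rb=proj('scene',w(q,np.array(B)+d))-b
    return (ra,rb) if parts else np.r_[ra.ravel(),rb.ravel()]
r=least_squares(f,[.6,0,0,0],loss='soft_l1'); print('stand x y yaw dz',r.x[:2],np.degrees(r.x[2]),r.x[3]); print(*[np.round(k,1) for k in f(r.x,1)])
p=r.x[:3]; np.save('stand.npy',p)
def inv(P): 
    d=P[:,:2]-p[:2];c,s=np.cos(p[2]),np.sin(p[2]); return np.c_[d[:,0]*c+d[:,1]*s,-d[:,0]*s+d[:,1]*c]*1000
if __name__=='__main__':
    print('tray top',inv(onplane('top',T([(488,220),(668,245),(632,510),(450,485)]),.04)).round(1))
    print('tray scene',inv(onplane('scene',S([(172,212),(358,100),(470,190)]),.04)).round(1))
    print('door L top edge',inv(onplane('top',T([(148,376),(388,412),(390,432),(143,400),(160,428)]),.049)).round(1))
    print('door scene: L back corner, R end, yellow out',inv(onplane('scene',S([(643,365),(480,238),(668,345)]),.049)).round(1))
    print(w(p,[(-150,-75,30),(-75,0,0),(-106,180,30)]))
E
python3 fit.py
```

```text
Traceback (most recent call last):
  File "fit.py", line 17, in <module>
    r=least_squares(f,[.6,0,0,0],loss='soft_l1'); print('stand x y yaw dz',r.x[:2],np.degrees(r.x[2]),r.x[3]); print(*[np.round(k,1) for k in f(r.x,1)])
  File "fit.py", line 15, in f
    ra=proj('top',w(q,np.array(A)+d))-a; rb=proj('scene',w(q,np.array(B)+d))-b
                  ~^^^^^^^^^^^^^^^^^
  File "fit.py", line 6, in w
    x,y,a=pose; P=np.array(P,float)/1000
    ^^^^^
ValueError: too many values to unpack (expected 3)
```

```bash
sed -i 's/x,y,a=pose;/x,y,a=pose[:3];/' fit.py; python3 fit.py
```

```text
stand x y yaw dz [0.60830885 0.02275049] -9.176984706723117 -0.0037858767677974767
[[-0.1  0.1]
 [ 0.6 -0.2]
 [-0.3  0.5]
 [-0.5 -0. ]
 [ 0.1  0.4]
 [ 0.5 -0.3]] [[ 0.1  2.6]
 [-1.3 -0.7]
 [ 0.  -0.5]
 [ 0.5  0.4]]
tray top [[  27.   -22.2]
 [  28.6 -123.8]
 [-121.  -126. ]
 [-122.7  -24.2]]
tray scene [[  28.5 -122.4]
 [-120.  -125.3]
 [-119.9  -21.7]]
door L top edge [[ -89.   149.3]
 [ -88.5   15.5]
 [ -99.2   12.7]
 [-102.6  149.8]
 [-116.4  138. ]]
door scene: L back corner, R end, yellow out [[ -94.1  149.5]
 [ -91.1   17.9]
 [-115.5  148. ]]
[[ 0.44826744 -0.02736685  0.03      ]
 [ 0.53426882  0.03471183  0.        ]
 [ 0.53237285  0.21735193  0.03      ]]
```

The two views agree within about 3 mm: the tray sits 46 mm out and the door is open about 157 mm. Heights fit to 4 mm, so I'm starting the tray push.

```bash
cat > g.py <<'E'
from h import *
p=np.load('stand.npy'); YAW=np.degrees(p[2])
def W(x,y,z):
    c,s=np.cos(p[2]),np.sin(p[2]); x/=1000;y/=1000
    return [p[0]+c*x-s*y,p[1]+s*x+c*y,z]
def Sf(q):
    d=np.array(q[:2])-p[:2];c,s=np.cos(p[2]),np.sin(p[2])
    return np.round([1000*(d[0]*c+d[1]*s),1000*(-d[0]*s+d[1]*c),1000*q[2]],1)
def st(m): print(m,'t',round(robot.current_time_s(),2),'tcp',Sf(robot.current_tool_pos()),'F',np.round(robot.current_contact_force(),1))
E
python3 - <<'E'
from g import *
q0=np.array(robot.current_joint_positions())
best=min(((np.abs(np.array(q)-q0).max(),y) for y in(YAW,YAW+180) for q in[robot.inverse_kinematics(W(-160,-75,.2),[180,0,y])] if q is not None))
print(best,YAW); o=[180,0,best[1]]
for P in((-160,-75,.026),(-85,-75,.026),(-108,190,.03),(-108,5,.03)): print(robot.inverse_kinematics(W(*P),o) is not None)
np.save('yaw.npy',best[1])
robot.move_to(W(-160,-75,.2),o); fingers.gripper_to(0.45,20); st('hover')
robot.line_to(W(-160,-75,.026),velocity=.15); st('down')
save('w0','wrist'); save('s0','scene',(240,150,420,280),4)
E
```

```text
(np.float64(87.88698969958511), np.float64(-9.176984706723117)) -9.176984706723117
True
True
True
True
hover t 3.81 tcp [-160.  -75.  200.] F [ 0.6 -1.2 -0.5]
down t 5.12 tcp [-159.2  -74.9   26.7] F [-0.1  0.3 -0.5]
```

View pics/s0.png

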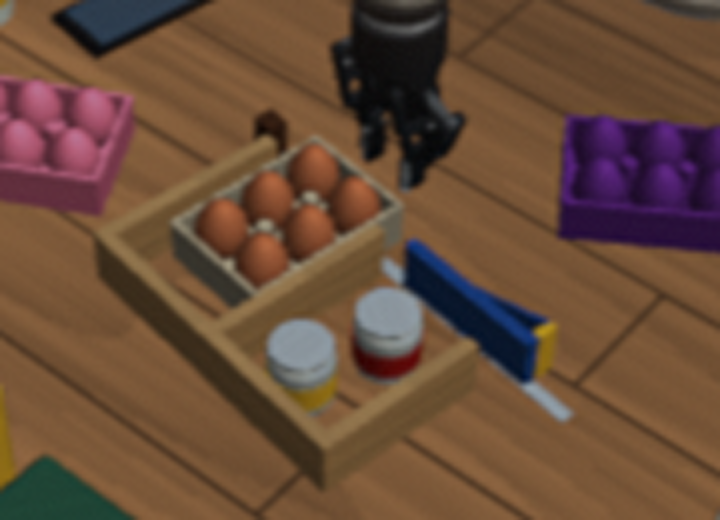

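The two fingertips, at (375,150) and (412,180), stand low and just in front of the tray's front end, clear of everything else. Pushing.

Run:
```python
from g import *
print(robot.line_to(W(-100,-75,.026),velocity=.05,f_stop=15)); st('near')
print(robot.line_to(W(-78,-75,.026),velocity=.025,f_stop=12)); st('home?')
save('t1','top',(225,135,360,230),5.9); save('s1','scene',(240,150,420,280),4)
```

```text
False
near t 6.57 tcp [-99.7 -75.   26.2] F [-0.4 -0.   0.5]
True
home? t 7.27 tcp [-85.2 -74.8  25. ] F [0.2 0.5 0.1]
```

View pics/s1.png

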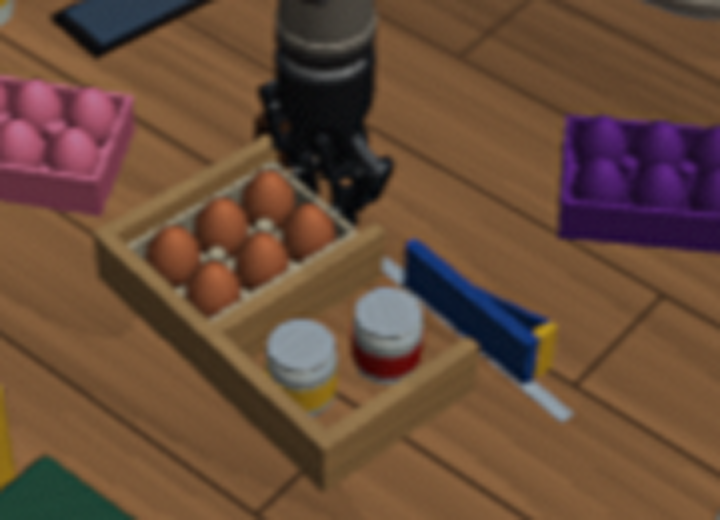

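The tray's back rim lies along the back wall at (130,240)–(215,315), and the stop at TCP x = -85.2 matches the predicted -86. I'll press once more in case it bounced, then retreat and check before the door.

Run:
```python
from g import *
print(robot.line_to(W(-76,-75,.026),velocity=.015,f_stop=10)); st('press2')
o=[180,0,float(np.load('yaw.npy'))]
robot.line_to(W(-165,-75,.026),velocity=.15)
robot.line_to(W(-165,-75,.12),velocity=.2); fingers.gripper_to(0.0)
robot.move_to(W(-108,192,.12),o); st('over door')
save('t2','top',(225,135,360,230),5.9)
robot.line_to(W(-108,192,.031),velocity=.12); st('down')
```

```text
True
press2 t 7.88 tcp [-85.3 -74.7  24.2] F [-0.   0.4  0.5]
over door t 10.68 tcp [-107.3  189.1  120.2] F [ 0.2 -0.8  0.4]
down t 11.62 tcp [-107.2  192.1   31.8] F [ 0.1  0.4 -0.3]
```

View pics/t2.png

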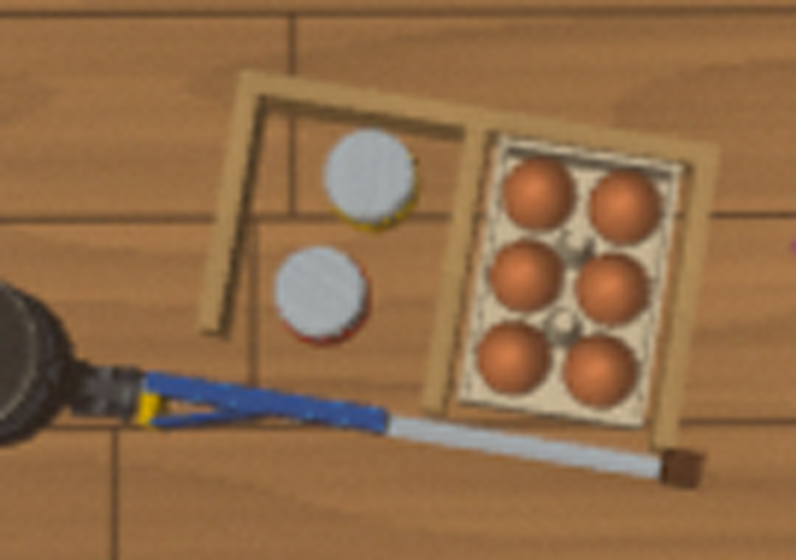

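The tray is home: its back rim (500,140)–(680,165) lies against the wall and its front edge clears the rail. The door is untouched, with its yellow face at (148,408). Pushing the door.

Run:
```python
from g import *
print(robot.line_to(W(-108,25,.031),velocity=.07,f_stop=20)); st('near')
print(robot.line_to(W(-108,-8,.031),velocity=.025,f_stop=10)); st('stop')
print(robot.line_to(W(-108,-8,.031),velocity=.015,f_stop=10)); st('press2')
robot.line_to(W(-108,60,.031),velocity=.12)
robot.line_to(W(-108,60,.15),velocity=.2)
robot.move_to(W(-200,200,.22),[180,0,float(np.load('yaw.npy'))]); st('clear')
save('t3','top',(225,135,360,230),5.9); save('s3','scene',(220,120,480,350),2.6)
```

```text
False
near t 14.15 tcp [-107.7   25.    31.1] F [-0.7  1.2  0. ]
True
stop t 14.97 tcp [-108.2    9.3   30.9] F [ 0.4  0.3 -0.4]
True
press2 t 15.57 tcp [-109.2    9.4   30.3] F [0.3 0.4 1.3]
clear t 17.64 tcp [-199.7  198.1  218.7] F [ 0.1 -0.5  0.4]
```

View pics/t3.png

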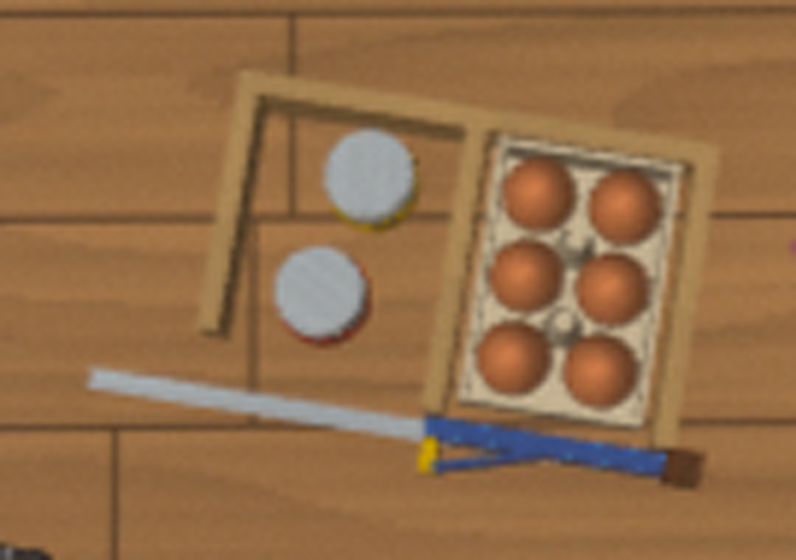

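View pics/s3.png

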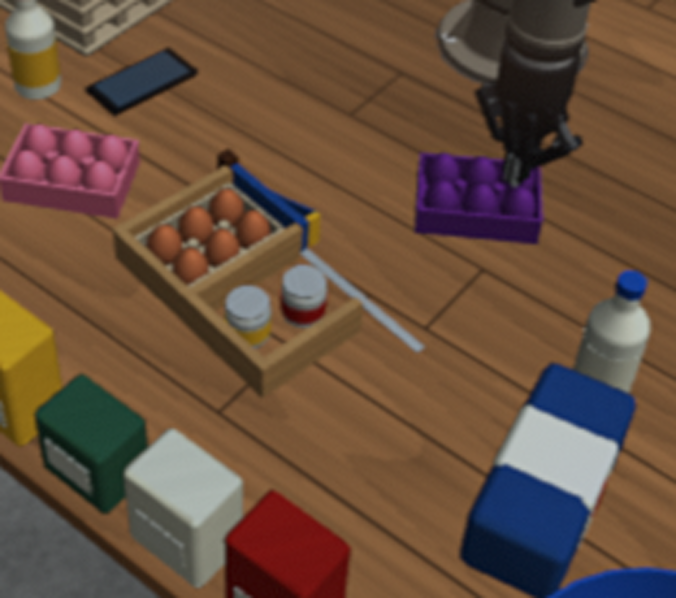

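The door touches the brown stop at (665,462). Its yellow face is at the divider, the tray is still home, and the tins and the other things have not moved. The arm is clear at z = 0.22. Handing in.

```bash
python3 -c "
from g import *
robot.pause(.3); st('end'); print(workorder.close_job())"
```

```text
end t 18.04 tcp [-199.5  199.2  219.8] F [-0.3  0.5 -0.2]
the job is handed in; nothing more can be done
None
```

I pushed the egg tray in until it stopped against the back of the bay. Then I pushed the blue door along to its end stop, backed the arm away and handed the job in at about 18 s.

- **Tray:** two low fingertip contacts pushed it in, and a second press stopped at the same place (TCP x = -85.2 then -85.3 mm, about -86 predicted). The top picture shows its back rim against the wall.
- **Door:** the force stop came at TCP y = 9.3 mm, and a second press stopped at 9.4 mm. I had predicted about 6.5 mm from estimated finger thickness. The 3 mm difference is within my measuring error, and the last top picture shows the door touching the stop.
- **Everything else:** the last pictures show the tins, the blue-capped bottle, the phone, the bread and the pink and purple look-alikes where they were. The red-capped bottle is only partly in that view. The jar is outside it, so I did not check it again, but the arm never went near it.
- **Disagreement:** one stand corner was off by 2.6 pixels in the scene camera when I fitted the stand's pose, and the fitted height came out 4 mm low. I put the corner down to misreading the picture and did not correct it; the other corners fitted to within 1.3 pixels.

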